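# Seat the carousel plate and prime the doser

### The arm

A 7-joint arm with a two-finger parallel gripper is mounted at the origin on the work surface. World frame = base frame: x ahead of the robot, y to its left, z up, the work surface at z = 0. Lengths are in mm, angles in rad, forces in N, time in s.
With the tool pointing down it reaches from about 400 to 750 mm from the base axis. Payload 19.5 kg.
Tool frame: the origin (TCP) lies midway between the tips of the shut fingers; the grasp point (between the pads) lies 19 mm behind it; x points along the fingers, y is the direction in which the jaws open and shut, and the axes are right-handed (so a half turn about x gives the same grasp; the last joint's range is limited). The gripper opens to 85 mm and grips with 20 to 120 N. Pads are 22 mm wide; open, the fingers measure 114 mm over their backs; the gripper's body (76 mm by 85 mm) begins 54 mm behind the grasp point. The pads swing forward as they close: fully open they stand 13 mm farther back than shut.
Start: joints at [-1.31, 0.707, -0.028, 1.485, 0.022, 0.951, -0.075], TCP at [171.449, 548.817, 231.268] pointing down, gripper open.
Joint ranges: [-2.71, 2.71], [-0.32, 2.16], [-1.57, 1.52], [0, 2.45], [-1.46, 4.6], [0, 2.02], [-2.83, 2.83]. Speed limits (rad/s): [1.89, 1.89, 2.57, 2.57, 3.01, 3.01, 3.01].

### API

Orientations are given as a unit quaternion [x, y, z, w].
In Python, from bench import sensors, eyes, ticket gives the robot as it stands.
- The arm moves only by the tool jog_arm, never from a script. Its argument "increments" is a list of rows, each a list of 3 entries, a list of its own where there are three numbers: the opening, from -1 (shut) to 1 (fully open), so that 0 is half open, then the shift along the tool's x, y, z in cm, then the turn about the tool's x in rad. A call has 1 to 20 rows; each row is the pose to reach, as a shift and turn from the pose commanded when the call began, along the tool's axes at that moment; what a row does not reach only later rows make up. A row lasts 1/10 s, in which the tool goes at most 50 mm and 8.59 degrees, less where a joint would pass 70% of its speed; a pose out of reach is approached as far as the arm can. A call with a gripper value outside its range is refused whole. The fingers move at their own pace and stop on an object; "newtons" is the grip in N (left out, the last holds). Time passes only in rows, so rows that repeat a pose let the fingers close. It gives the time, the measured TCP pose, the force and the opening at its end, in the units of the state.
- sensors.sense(): the state, without advancing time (a new reading comes with each control period).
- eyes.grab_frame(name): name is "scene" or "top"; returns the picture (384x512x3 uint8, red, green, blue); there is no depth.
- eyes.camera_info(name): a dict with "fx", "fy", "cx", "cy" (pixels), "eye" and "rotation" of the camera in the world. Camera axes: x right, y down, z forward; pixel columns grow to the right and rows downward; lengths in mm; the calibration is good to about 2 mm. A picture is of the moment at which its call begins. camera_info takes no time and is no camera call.
- ticket.sign_off(): hands the job in, once; it reports no verdict.
The state is a dict: "clock": time; "joints": joint angles; "dq": joint speeds; "joint_efforts": joint torques, N m; "eef_pos": TCP position; "tool_rot": TCP orientation; "force": force on the tool from outside, world axes, zero at the start; "ft_torque": the same for the moment, N m; "finger_gap": opening from 0.0 (shut) to 1.0 (fully open).
Only numpy, scipy, OpenCV 4.12 (cv2) and the standard library are available. Lean on these libraries where they do the work, as an engineer would, in place of code of your own. Each camera call takes 0.05 s, during which the arm holds its last target. There are 200 camera calls.

### The job

Get the dosing station ready: the square carousel plate is riding on top of its drive studs, so turn it round on its spindle until its holes find all four studs and it drops fully home, flat on the drive housing. Then press the pump head of the dosing bottle right down to prime it and let it come back up, leaving the plate seated and the glassware and bottles standing around where they are.

Things in the scene. Friction and masses are not known exactly. Their poses are not given: they have to be found in the camera images.
- deck_top (a point): centre of the flat top of the carousel drive, a fixed dark grey square housing 190 x 190 mm, 34 mm high, on the bench, yaw within 0.5 rad of the world axes; x and y along its sides, z up. Four steel drive studs stand on it at (+-48, +-48) mm: 10 mm thick, 14 mm tall, the last 3 mm tapering to 6.4 mm.
- spindle_top (a point): top of the fixed steel spindle in the middle of the drive housing: 20 mm thick, 42 mm tall from the housing's top.
- plate: the loose carousel plate, square aluminium, 160 x 160 x 8 mm, about 0.6 kg; origin at the centre of its underside, x and y along its sides, z up. Its 21.5 mm centre hole sits round the spindle. At the start it is 0.4 to 1.17 rad (23 to 67 degrees) out of square with the housing and rides level on the stud tips, its underside 14 mm above the housing; turning it takes a few newtons.
- hole (a point): mouth (top face) of the plate's stud hole at (48, 48) mm, one of four 13 mm through holes at (+-48, +-48) mm, 8 mm deep. The plate fits the studs at any quarter turn, squared up with the housing, and can be turned either way; in line with the studs it falls by itself until it lies flat on the housing.
- post0 (a point): top centre of the steel upright on the plate's +x side: a plain post 16 mm thick, 45 mm tall from the plate's top face, 60 mm from the plate's centre, firmly part of the plate; it can be pushed sideways to turn the plate.
- post1 (a point): top centre of the steel upright on the plate's +y side: a plain post 16 mm thick, 45 mm tall from the plate's top face, 60 mm from the plate's centre, firmly part of the plate; it can be pushed sideways to turn the plate.
- post2 (a point): top centre of the steel upright on the plate's -x side: a plain post 16 mm thick, 45 mm tall from the plate's top face, 60 mm from the plate's centre, firmly part of the plate; it can be pushed sideways to turn the plate.
- post3 (a point): top centre of the steel upright on the plate's -y side: a plain post 16 mm thick, 45 mm tall from the plate's top face, 60 mm from the plate's centre, firmly part of the plate; it can be pushed sideways to turn the plate.
- pump_top (a point): centre of the top face of the white pump head on the dosing bottle: a disc 36 mm across, 150 mm above the bench, with a thin spout to the bottle's -x side (look only). z up. The amber bottle (72 mm across) stands in a round 100 mm foot and is fixed to the bench; under the head is its 40 mm white neck collar, top 124 mm above the bench.
- pump (a joint): how far the pump head is pressed down, in m: 0 is up, 0.012 is fully down. It is sprung: it starts to move at 2.4 N, is fully down at 8 N, and comes back up by itself.
- dish: loose bystander, to be left alone: glass dish, 90 mm across, 16 mm high; origin at the centre of its underside.
- beaker: loose bystander, to be left alone: glass beaker, 60 mm across, 75 mm high; origin at the centre of its underside.
- reagent: loose bystander, to be left alone: amber bottle with red cap, 72 mm across, 130 mm high; origin at the centre of its underside.
- flask: loose bystander, to be left alone: amber bottle with red cap, 60 mm across, 120 mm high; origin at the centre of its underside.
- jar: loose bystander, to be left alone: low glass jar with yellow lid, 68 mm across, 75 mm high; origin at the centre of its underside.
- tin: loose bystander, to be left alone: aluminium bottle with white cap, 68 mm across, 140 mm high; origin at the centre of its underside.
- vial: loose bystander, to be left alone: small amber bottle with black cap, 44 mm across, 75 mm high; origin at the centre of its underside.
Not all that is in view belongs to the job. Leave any turquoise or yellow look-alike of the part that bears pump_top alone.

How it is judged (in metres and radians):
On the way, in this order (a step that is already met when the one before it is completed fails the run):
1. the plate has dropped over all four studs and lies flat on the drive housing (z of plate in the frame of deck_top between -0.003 and 0.003 m and horizontal distance between plate and deck_top below 0.004 m and angle between plate's own z axis and vertical below 0.035 rad), for 0.2 s.
2. the pump head is pressed right down (value of joint pump above 0.009 m), for 0.05 s.
At the end, for the whole second after the job is handed in: The plate lies flat on the drive housing over its four studs (underside within 3 mm of the housing's top, centred within 4 mm, tilt under 0.035 rad) and at rest, and the pump head, pressed at least 9 mm down after the plate was seated, is back up (within 2 mm) (all of step 1 and linear speed of plate below 0.02 m/s and value of joint pump below 0.002 m); the robot touches nothing.
It fails at once if a bystander is shifted by more than 30 mm or knocked over (distance of any of dish, beaker, reagent, flask, jar, tin, vial from where it was at the start of the episode above 0.03 m or angle between any of dish, beaker, reagent, flask, jar, tin, vial's own z axis and vertical above 0.5 rad).
It also fails if it takes over 42 s, if anything falls off the work surface, if the arm or the gripper's body presses on something with over 40 N, if the wrist force passes 120 N, or if a joint passes its speed limit or range.

## Working session

There is one attempt and no reset: what is moved stays moved. The work goes in short steps, Python scripts to look and compute and a tool call to move; the robot and the scene stay as the last step left them, time stands still between calls to the robot, and variables do not carry over. Pictures are saved under pics/ and viewed, about 8 in all and at most 12, crops included, and the job is handed in when it is done.

Besides the shell and the picture viewer there is one more tool, called after "Request:" as name([rows], argument=value, ...), one row to a line, values as JSON. jog_arm: Moves the arm, as the interface text tells. Its arguments: {"type":"object","properties":{"increments":{"type":"array"},"newtons":{"type":"number"}},"required":["increments"]}

```bash
mkdir -p pics
python3 - <<'E'
from bench import sensors, eyes
import cv2
for n in("scene","top"):
    cv2.imwrite(f"pics/{n}0.png",eyes.grab_frame(n)[:,:,::-1]); print(n,eyes.camera_info(n))
print(sensors.sense())
E
```

```text
scene {'fx': 377.7342717891597, 'fy': 377.7342717891597, 'cx': 251.61793671163986, 'cy': 189.6008555537802, 'eye': array([1238.92568584,  422.75166492,  917.4901838 ]), 'rotation': array([ 0.45704907,  0.80353154, -0.32663849, -0.19685147])}
top {'fx': 417.39940067819623, 'fy': 417.39940067819623, 'cx': 248.99261270505465, 'cy': 194.16821232244322, 'eye': array([ 404.28880998,   62.69966208, 1226.0476782 ]), 'rotation': array([-0.70314402,  0.70656886, -0.06207652,  0.04995438])}
{'clock': 0.1, 'joints': array([-1.30969392,  0.7070215 , -0.02763228,  1.48498963,  0.02202471,
        0.95089947, -0.07551161]), 'dq': array([ 9.93968999e-05, -2.31638000e-03,  1.32199413e-03, -2.24057781e-03,
       -1.21601201e-04,  3.33167876e-04, -2.01532288e-04]), 'joint_efforts': array([ 3.16790145e-03, -8.84264374e+01,  1.23652585e+00, -2.36446506e+01,
        1.70062599e-02,  5.08421144e-03,  2.49586412e-05]), 'eef_pos': array([171.38641806, 548.59752027, 230.87633931]), 'tool_rot': array([ 0.10628667,  0.69905802, -0.10699987,  0.69897929]), 'force': array([0.11588406, 0.18138632, 0.04598908]), 'ft_torque': array([ 0.02554314, -0.03560908, -0.08318344]), 'finger_gap': 1.0001646677708294}
```

View pics/scene0.png

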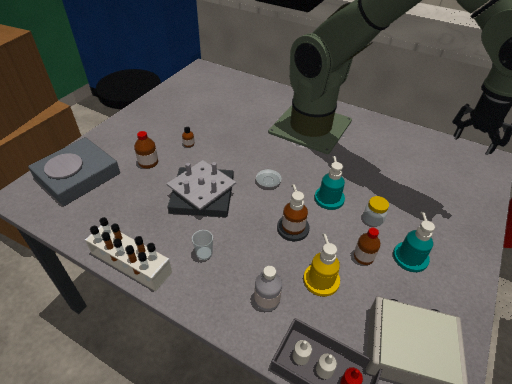

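View pics/top0.png

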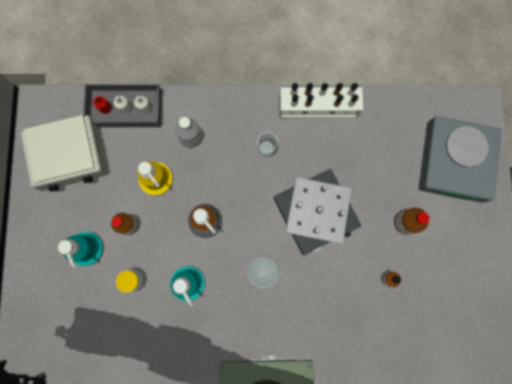

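The scene view shows the plate on its dark housing at about (202,187) and the amber dosing pump at (296,212). In the top view the plate is at (319,210) and the white pump head at about (202,215). The look-alikes are turquoise and yellow. Next I'll measure the plate and the pump.

```bash
cat > h.py <<'E'
import numpy as np, cv2
from bench import sensors, eyes
from scipy.spatial.transform import Rotation as R
def ray(n,u,v,z):
    c=eyes.camera_info(n); d=R.from_quat(c['rotation']).apply([(u-c['cx'])/c['fx'],(v-c['cy'])/c['fy'],1])
    return (c['eye']+d*(z-c['eye'][2])/d[2])
def proj(n,p):
    c=eyes.camera_info(n); q=R.from_quat(c['rotation']).inv().apply(np.array(p)-c['eye'])
    return q[:2]/q[2]*c['fx']+[c['cx'],c['cy']]
def rect(mask,z,near):
    cs,_=cv2.findContours(mask.astype(np.uint8),cv2.RETR_EXTERNAL,cv2.CHAIN_APPROX_NONE)
    c=max((c for c in cs if abs(c.reshape(-1,2).mean(0)-near).max()<40),key=cv2.contourArea)
    w=np.array([ray('top',*p,z)[:2] for p in c.reshape(-1,2)],np.float32)
    return cv2.minAreaRect(w)
E
python3 - <<'E'
from h import *
im=cv2.imread('pics/top0.png'); g=cv2.cvtColor(im,cv2.COLOR_BGR2GRAY); hsv=cv2.cvtColor(im,cv2.COLOR_BGR2HSV)
print(g[210,300:340:4],g[175,320:350:5],g[240,290:320:4],g[150,320])
roi=np.zeros_like(g); roi[155:265,262:372]=1
for t in(130,150,165): print('plate',t,rect((g>t)&(roi>0),56,(319,210)))
for t in(65,75,85):
    m=((g<t)|(g>150))&(roi>0); print('deck',t,rect(cv2.morphologyEx(m.astype(np.uint8),cv2.MORPH_CLOSE,np.ones((5,5))),34,(319,210)))
a=cv2.resize(im[155:265,180:370],None,fx=4,fy=4,interpolation=cv2.INTER_CUBIC)
s=cv2.imread('pics/scene0.png')[150:260,150:340]; s=cv2.resize(s,None,fx=4,fy=4,interpolation=cv2.INTER_CUBIC)
cv2.imwrite('pics/crop1.png',cv2.resize(np.vstack([a,s]),(506,586)))
# zoomed separately, pump: 
print('pumptop ray of',ray('top',200,215,150),ray('scene',297,193,150))
s0=sensors.sense(); print(R.from_quat(s0['tool_rot']).as_matrix().round(3))
for nm,u,v,h in(('dish',263,272,16),('beaker',267,145,75),('vial',393,280,75),('reagent',422,219,130),('tealpump',181,286,150),('jar',127,281,75)):print(nm,ray('top',u,v,h).round())
E
```

```text
[180 179 181 177 102 151 166 173 173 172] [ 74  74  74 118 134 133] [136 102  75  75  77  76  78  82] 134
plate 130 ((550.3496704101562, -152.50865173339844), (317.4837951660156, 311.4591064453125), 89.63871002197266)
plate 150 ((546.6378784179688, -155.59275817871094), (161.8944091796875, 160.5194091796875), 78.01107025146484)
plate 165 ((546.3992309570312, -155.56768798828125), (156.38650512695312, 155.21409606933594), 77.98978424072266)
deck 65 ((549.469970703125, -158.9663848876953), (195.45205688476562, 163.5133514404297), 78.00003814697266)
deck 75 ((548.7398681640625, -155.84568786621094), (214.76223754882812, 220.41073608398438), 15.533933639526367)
deck 85 ((548.7846069335938, -156.8299560546875), (217.1623992919922, 221.0708465576172), 17.761388778686523)
pumptop ray of [522.27449056 170.67487998 150.        ] [517.920212   166.70807081 150.        ]
[[-0.     0.298  0.955]
 [-0.001  0.955 -0.298]
 [-1.    -0.001  0.   ]]
dish [373.   3.  16.]
beaker [730. -10.  75.]
vial [ 351. -348.   75.]
reagent [ 511. -415.  130.]
tealpump [343. 216. 150.]
jar [353. 372.  75.]
```

View pics/crop1.png

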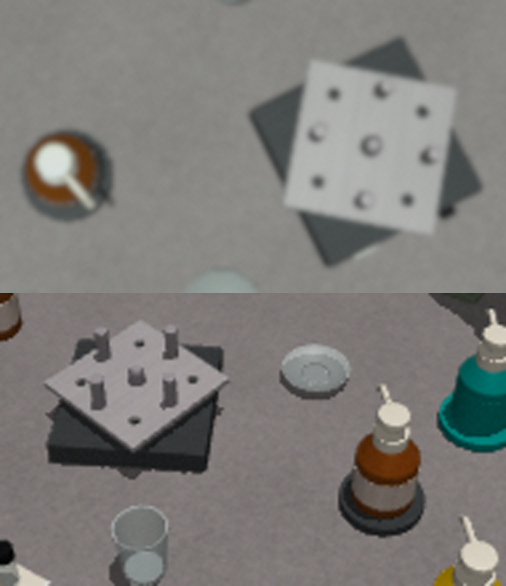

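The crop shows the plate corners at crop pixels (312,60), (457,88), (433,235) and (285,205). The deck corners are at (402,38), (250,113), (328,266) and (482,186), and the pump head is at (53,163). I'll convert these to world positions.

Run:
```python
from h import *
for n,z,P in(('plate',56,[(312,60),(457,88),(433,235),(285,205)]),('deck',34,[(402,38),(250,113),(328,266),(482,186)])):
    w=np.array([ray('top',a/2.663+180,b/2.663+155,z)[:2] for a,b in P],np.float32)
    e=[np.degrees(np.arctan2(*(w[(i+1)%4]-w[i])[::-1]))%90 for i in range(4)]; print(n,w.mean(0),np.round(e,1),[np.linalg.norm(w[(i+1)%4]-w[i]) for i in range(4)])
for (a,b) in [(382,90),(317,132),(428,156),(363,200)]: print('post',ray('top',a/2.663+180,b/2.663+155,101)[:2])
for (a,b) in [(335,93),(422,111),(318,182),(407,200)]: print('hole',ray('top',a/2.663+180,b/2.663+155,56)[:2])
print('spindle',ray('top',371/2.663+180,145/2.663+155,76)[:2])
A=ray('top',199.9,216.2,150);B=ray('scene',297.6,193.5,150);print('pump',A,B)
```

```text
plate [ 545.601   -157.65712] [78.7 78.3 78.3 78.3] [np.float32(158.26662), np.float32(159.95229), np.float32(158.38394), np.float32(158.77762)]
deck [ 544.45667 -154.9404 ] [26.2 26.  26.6 26.2] [np.float32(187.99852), np.float32(183.51839), np.float32(188.66338), np.float32(182.14432)]
post [ 598.41611348 -161.63221698]
post [555.03111325 -93.4123589 ]
post [ 529.85970814 -206.40706274]
post [ 485.30351498 -138.40520662]
hole [ 603.08872693 -120.02505982]
hole [ 583.26013168 -212.71679374]
hole [507.7757241  -99.37410388]
hole [ 488.31259664 -193.01046786]
spindle [ 544.45863064 -153.07824564]
pump [519.15985608 170.89442709 150.        ] [518.83395525 169.0302628  150.        ]
```

Plate centre is about (545,-155.5). Plate yaw is about -11.8° and deck yaw about 26.3°, so it needs a +38° counter-clockwise turn. I'll straddle the left post, near (557,-97), with half-shut fingers and carry it round.

Request:
jog_arm([
  [-0.4,[3,-50.1,56.0],1.475],
  [-0.4,[3,-50.1,56.0],1.475],
  [-0.4,[3,-50.1,56.0],1.475],
  [-0.4,[3,-50.1,56.0],1.475],
  [-0.4,[3,-50.1,56.0],1.475],
  [-0.4,[3,-50.1,56.0],1.475],
  [-0.4,[3,-50.1,56.0],1.475],
  [-0.4,[3,-50.1,56.0],1.475],
  [-0.4,[3,-50.1,56.0],1.475],
  [-0.4,[3,-50.1,56.0],1.475],
  [-0.4,[3,-50.1,56.0],1.475],
  [-0.4,[3,-50.1,56.0],1.475],
  [-0.4,[3,-50.1,56.0],1.475],
  [-0.4,[3,-50.1,56.0],1.475],
  [-0.4,[3,-50.1,56.0],1.475],
  [-0.4,[3,-50.1,56.0],1.475],
  [-0.4,[3,-50.1,56.0],1.475],
  [-0.4,[3,-50.1,56.0],1.475],
  [-0.4,[3,-50.1,56.0],1.475],
  [-0.4,[3,-50.1,56.0],1.475],
])

```text
clock: 2.1
eef_pos: [556.5, -95.4, 201.6]
tool_rot: [0.549, 0.446, -0.549, 0.446]
force: [-0.2, -0.3, -0.3]
finger_gap: 0.297
```

Run:
```python
from h import *
s=sensors.sense();print(R.from_quat(s['tool_rot']).as_matrix().round(3),s['joints'].round(2))
A=[cv2.resize(eyes.grab_frame(n)[y:y+100,x:x+100,::-1],(390,390),interpolation=cv2.INTER_CUBIC) for n,x,y in(('scene',160,110),('top',265,155))]
cv2.imwrite('pics/c2.png',np.hstack(A))
```

```text
[[ 0.     0.979 -0.204]
 [ 0.    -0.204 -0.979]
 [-1.     0.    -0.   ]] [-0.01  0.74  0.25  1.57 -0.22  0.86  0.11]
```

View pics/c2.png

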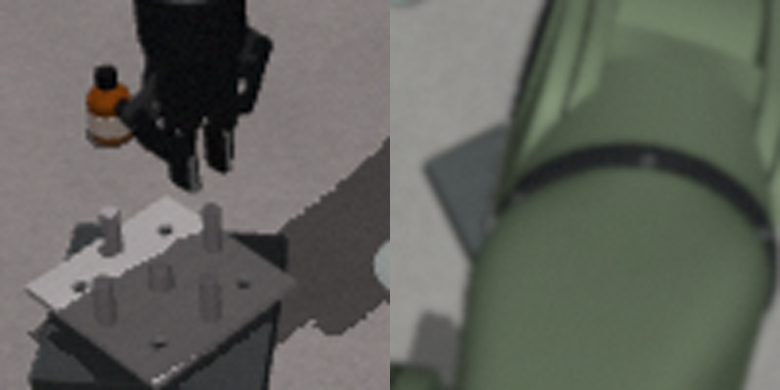

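The scene view shows the gripper above the plate with its fingers parted. The post tops are at crop (111,212), (211,208), (103,282) and (208,280). I'll check the position of the left post from this view.

Run:
```python
from h import *
for a,b in((111,212),(211,207),(103,282),(208,280)):print(ray('scene',160+a/3.9,110+b/3.9,101)[:2].round(1))
print('spindle',ray('scene',160+161/3.9,110+266/3.9,76)[:2].round(1))
for p in [(557,-97,101),(486,-143,101),(604,-168,101),(533,-214,101)]: print((proj('scene',p)-[160,110])*3.9)
```

```text
[ 537.8 -208.3]
[ 489.1 -140.9]
[ 608.4 -162.9]
[563.2 -93.3]
spindle [ 548.9 -151.6]
[208.52579379 273.71139138]
[211.07871134 204.05034106]
[101.23367242 276.45006617]
[108.97685571 206.40769027]
```

Request:
jog_arm([
  [-0.2,[0,0.1,0],0],
  [-0.2,[4,0.1,0],0],
  [-0.2,[8,0.1,0],0],
  [-0.2,[9.5,0.1,0],0],
  [-0.2,[11,0.1,0],0],
  [-0.2,[12.5,0.1,0],0],
  [-0.2,[13.5,0.1,0],0],
  [-0.2,[13.5,0.1,0],0],
])

```text
clock: 3.0
eef_pos: [557.1, -96.5, 65.4]
tool_rot: [-0.549, -0.446, 0.549, -0.445]
force: [1.1, -0.1, 0.5]
finger_gap: 0.399
```

Request:
jog_arm([
  [-0.2,[0,-0.52,0.02],-0.087],
  [-0.2,[0,-0.78,0.05],-0.131],
  [-0.2,[0,-1.04,0.09],-0.175],
  [-0.2,[0,-1.3,0.14],-0.218],
  [-0.2,[0,-1.55,0.2],-0.262],
  [-0.2,[0,-1.8,0.28],-0.305],
  [-0.2,[0,-2.05,0.36],-0.349],
  [-0.2,[0,-2.3,0.46],-0.393],
  [-0.2,[0,-2.54,0.56],-0.436],
  [-0.2,[0,-2.77,0.68],-0.48],
  [-0.2,[0,-3.0,0.8],-0.524],
  [-0.2,[0,-3.0,0.8],-0.524],
])

```text
clock: 4.2
eef_pos: [526.5, -98.4, 66.6]
tool_rot: [0.414, 0.573, -0.414, 0.573]
force: [2.0, 0.0, 0.5]
finger_gap: 0.403
```

Run:
```python
from h import *
print(sensors.sense()['force'])
A=[cv2.resize(eyes.grab_frame(n)[y:y+100,x:x+100,::-1],(500,500),interpolation=cv2.INTER_CUBIC) for n,x,y in(('scene',150,130),)]
cv2.imwrite('pics/c3.png',np.hstack(A))
```

```text
[2.02841039 0.01681458 0.48694495]
```

View pics/c3.png

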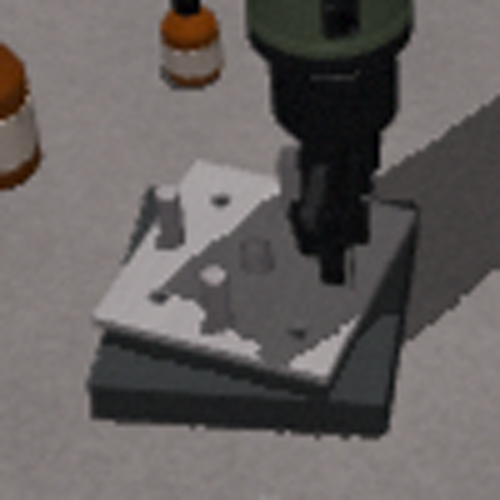

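The plate is turning. Its near edge now runs from (95,318) to (328,384) in the crop and the deck's from (93,388) to (385,403). I'll estimate the remaining angle.

Run:
```python
from h import *
f=lambda a,b,z:ray('scene',150+a/5,130+b/5,z)[:2]
for P,z in(([(95,318),(328,382)],56),([(328,382),(408,215)],56),([(200,160),(95,318)],56),([(90,385),(388,405)],34)):
    d=f(*P[1],z)-f(*P[0],z);print(np.degrees(np.arctan2(d[1],d[0]))%90,np.linalg.norm(d))
for p in((166,190),(213,274)):print(f(*p,101))
```

```text
11.207130761038925 159.67160016652807
14.377578682999314 158.2549444195346
12.64380891288163 160.67180309207802
26.109480559011857 187.98863208516212
[ 560.77212457 -211.96168399]
[ 607.30273499 -140.05159271]
```

Request:
jog_arm([
  [-0.2,[0,-0.31,0.01],-0.052],
  [-0.2,[0,-0.63,0.03],-0.105],
  [-0.2,[0,-0.94,0.07],-0.157],
  [-0.2,[0,-1.04,0.09],-0.175],
  [-0.2,[0,-1.14,0.11],-0.192],
  [-0.2,[0,-1.25,0.13],-0.209],
  [-0.2,[0,-1.35,0.15],-0.227],
  [-0.2,[0,-1.45,0.18],-0.244],
  [-0.2,[0,-1.45,0.18],-0.244],
])

```text
clock: 5.15
eef_pos: [513.2, -104.4, 66.3]
tool_rot: [0.342, 0.619, -0.342, 0.619]
force: [1.0, 0.0, -1.0]
finger_gap: 0.403
```

Run:
```python
from h import *
print(sensors.sense()['force'])
A=[cv2.resize(eyes.grab_frame(n)[y:y+100,x:x+100,::-1],(500,500),interpolation=cv2.INTER_CUBIC) for n,x,y in(('scene',150,130),)]
cv2.imwrite('pics/c4.png',np.hstack(A))
```

```text
[ 1.00955938  0.02395142 -1.01151324]
```

View pics/c4.png

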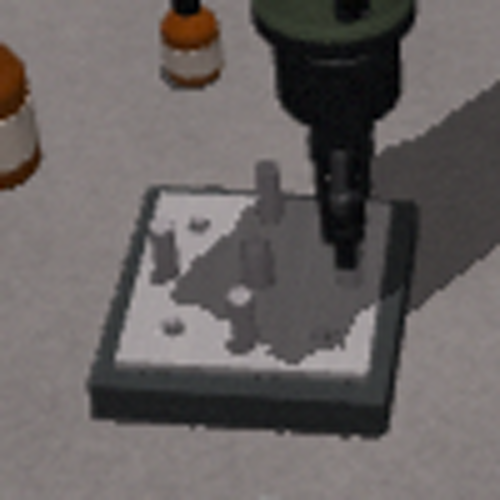

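The plate now sits square and low on the housing, with the studs visible in its holes at (200,225) and (173,325). I'll lift straight out, shut the fingers and move over the pump.

Request:
jog_arm([
  [-0.2,[-2,0,0],0],
  [-0.2,[-6,0,0],0],
  [-0.2,[-11,0,0],0],
  [-0.2,[-14,0,0],0],
  [-1,[-14,15.1,-22.9],0],
  [-1,[-14,15.1,-22.9],0],
  [-1,[-14,15.1,-22.9],0],
  [-1,[-14,15.1,-22.9],0],
  [-1,[-14,15.1,-22.9],0],
  [-1,[-14,15.1,-22.9],0],
  [-1,[-14,15.1,-22.9],0],
  [-1,[-14,15.1,-22.9],0],
  [-1,[-14,15.1,-22.9],0],
  [-1,[-14,15.1,-22.9],0],
  [-1,[-14,15.1,-22.9],0],
])

```text
clock: 6.7
eef_pos: [519.5, 168.9, 206.4]
tool_rot: [0.342, 0.619, -0.343, 0.619]
force: [1.1, -0.9, -0.7]
finger_gap: 0.002
```

Run:
```python
from h import *
s=sensors.sense();print(s['eef_pos'],s['force'],s['finger_gap'])
A=[cv2.resize(eyes.grab_frame(n)[y:y+100,x:x+160,::-1],(640,400),interpolation=cv2.INTER_CUBIC) for n,x,y in(('scene',165,130),)]
t=eyes.grab_frame('top')[155:265,180:370,::-1]; 
cv2.imwrite('pics/top5.png',t)
A.append(cv2.resize(t[:95,60:190][:, :],(640,467))[:200*2,:][::2,::2]); A[1]=cv2.copyMakeBorder(A[1],0,0,0,320,cv2.BORDER_CONSTANT)
cv2.imwrite('pics/c5.png',np.vstack(A)[:600])
```

```text
[519.48094735 168.91451378 206.37005089] [ 1.07171189 -0.93607876 -0.74895247] 0.0018928670548560434
```

View pics/c5.png

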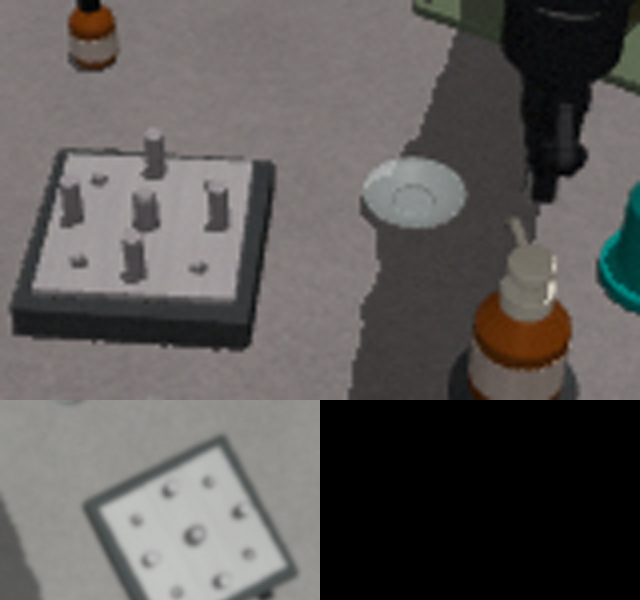

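The plate lies flat inside the housing outline in both views. The shut fingertips are above the pump head, whose disc is at crop (532,256). Now I'll press.

Request:
jog_arm([
  [-1,[3,0,0],0],
  [-1,[4.8,0,0],0],
  [-1,[5.4,0,0],0],
  [-1,[5.8,0,0],0],
  [-1,[6.2,0,0],0],
  [-1,[6.5,0,0],0],
  [-1,[6.8,0,0],0],
  [-1,[6.9,0,0],0],
  [-1,[6.9,0,0],0],
])

```text
clock: 7.7
eef_pos: [519.5, 169.6, 138.1]
tool_rot: [0.342, 0.619, -0.342, 0.619]
force: [-3.4, -1.6, 8.0]
finger_gap: -0.002
```

Request:
jog_arm([
  [-1,[0.1,0,0],0],
  [-1,[0.2,0,0],0],
  [-1,[0.2,0,0],0],
  [-1,[0.2,0,0],0],
])

```text
clock: 8.1
eef_pos: [519.7, 169.7, 137.6]
tool_rot: [0.343, 0.618, -0.342, 0.619]
force: [-12.5, -4.1, 42.5]
finger_gap: 0.002
```

Run:
```python
from h import *
s=sensors.sense();print(s['eef_pos'],s['force'])
cv2.imwrite('pics/c6.png',cv2.resize(eyes.grab_frame('scene')[150:250,245:345,::-1],(500,500),interpolation=cv2.INTER_CUBIC))
```

```text
[519.68800615 169.69227602 137.61308099] [-12.48134219  -4.05336304  42.53616902]
```

View pics/c6.png

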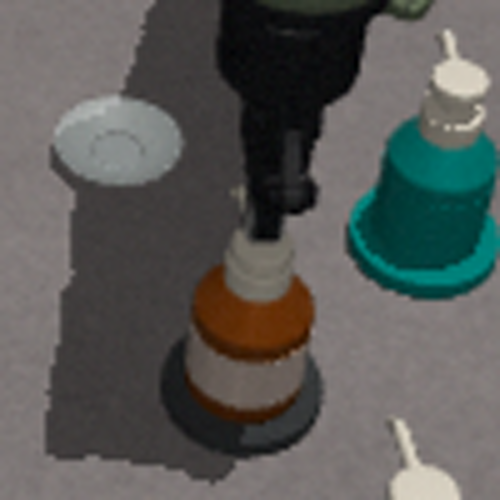

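The head is at its bottom stop: the tip is on the disc at crop (262,235), and the force jumped to 42 N. I'll lift off.

Request:
jog_arm([
  [-1,[-1,0,0],0],
  [-1,[-3,0,0],0],
  [-1,[-7,0,0],0],
  [-1,[-10,0,0],0],
  [-1,[-10,0,0],0],
  [-1,[-10,0,0],0],
  [-1,[-10,0,0],0],
])

```text
clock: 8.85
eef_pos: [519.1, 169.7, 234.7]
tool_rot: [0.342, 0.619, -0.342, 0.619]
force: [0.2, 0.5, -0.1]
finger_gap: -0.002
```

Run:
```python
from h import *
s=sensors.sense();print(s['eef_pos'],s['force'])
cv2.imwrite('pics/c7.png',cv2.resize(eyes.grab_frame('scene')[120:300,110:420,::-1],(775,450),interpolation=cv2.INTER_CUBIC))
```

```text
[519.14376051 169.71531984 234.68503633] [ 0.18214034  0.48953676 -0.06055354]
```

View pics/c7.png

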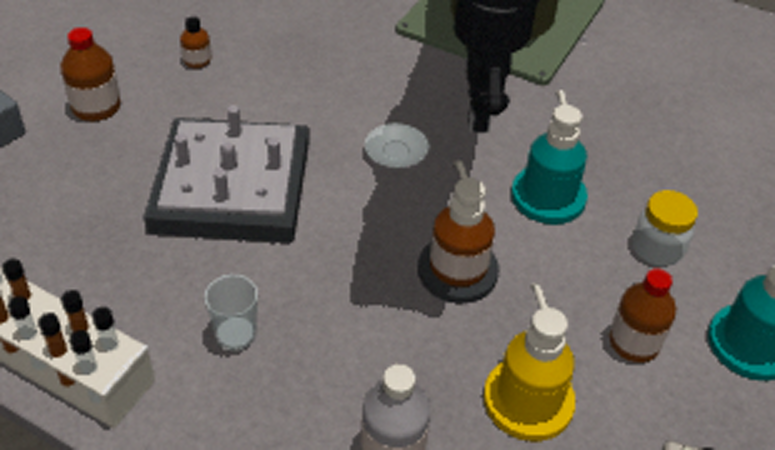

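The plate is flat on the housing at (228,170), the pump head is back up at (468,188), the bystanders are in place and the gripper is clear.

```bash
python3 -c "from bench import ticket; print(ticket.sign_off())"
```

```text
the job is handed in; nothing more can be done
None
```

The dosing station is ready and the job was handed in at about 9 s on the robot's clock. `sign_off` gives no verdict, so the results below are my own checks.

- **Plate:** I straddled one post with loosely opened fingers and turned the plate about 38° counter-clockwise. It dropped over the studs. Both cameras then showed it square and flat within the housing's outline; I judged this from the pictures and did not measure its height.
- **Pump:** I pressed the head with shut fingers from about z 150 mm down to 137.6 mm. The force jumped from 8 N to 42.5 N, which means the head was on its bottom stop. That is above the 40 N limit for the arm or gripper body, but it was the fingertips pressing, and the wrist stayed well under its 120 N limit. In the last picture the head is back up.
- **Bystanders:** in the last picture they look unmoved and upright. I compared by eye, and the dish, beaker, reagent, flask, jar, tin and vial are all in that view, the tin cut off below its shoulder.
- **Robot:** the tool is clear at z 235 mm with a contact force of about 0 N.

No check disagreed by more than the few millimetres of camera error.

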